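# Press a turned vase onto its cork foot in the sprung ring

### The job

Slide the carrier of the cork-foot jig along its shafts, out from under the cork-disc tube, until its detent clicks in at the next station. Then set the round-bellied turned vase upright into the carrier's sprung centring ring, press it down against the springs until its foot bears firmly on the glue-faced cork disc below, and finish while still holding it pressed there. Leave the other turned pieces, the glue bottle and the ear defenders where they are.

Things in the scene. Friction and masses are not known exactly. Their poses are not given: they have to be found in the camera images.
- jig: The fixed cork-foot jig: plywood base 235 x 385 mm, 12 mm thick, two steel shafts along its y axis between end blocks (tops 44 mm up); on its +x side a post (jig x 117, y -100 mm, 190 mm tall) carries a clear tube of cork discs. Origin on the bench, midway between the shafts, z up; base spans x -95 to 140, y -195 to 190 mm. Screwed down; place and yaw vary.
- tube_end (a point): Centre of the lower end of the clear cork-disc tube, 98 mm above the bench, at jig x 25, y -100 mm; the tube is 52 mm across and rises to 193 mm. An arm joins it to the post in the jig's +x. Fixed to the jig.
- carrier (a joint): Position of the carrier along the jig's +y, m: 0 under the tube, 0.170 the next station, where a spring ball drops between two pins and pulls the carrier in over the last 4 mm; end stop at 0.195. The carrier is an aluminium plate 160 x 130 mm (x, y), top 45 mm up, centred on jig x 0. It slides with 1.5 N friction; riding over a detent pin takes about 7 N more.
- carrier_knob (a point): Centre of the black knob on the carrier's -x side, to grip or push, 77 mm above the bench. The knob is 28 mm across, its top 96 mm up. Free air around it; at carrier 0 the tube's axis is 87 mm away in the jig's +x.
- pad_top (a point): Centre of the top of the cork disc (36 mm across, 3 mm thick) on its steel anvil in the middle of the ring, 65 mm above the bench, 87 mm from the knob in the jig's +x; it moves with the carrier.
- pad: The glue-faced cork disc itself, fixed on the anvil; origin at the centre of its underside.
- ring_mouth (a point): Centre of the upper rim of the sprung centring ring: white plastic, bore 52 mm, outside 72 mm, 10 mm high, on three springs with guide bolts (heads 6 mm above the free ring). Free, this point is 84 mm above the bench, 18.6 mm above the cork disc. It moves with the carrier and goes down with the ring.
- ring (a joint): How far the ring is pressed down, m: 0 free, 0.011 to 0.0135 when the vase's foot meets the cork disc (0.012 if well centred), stop at 0.0155. The springs push up with 6 N at 0 and 12 N at 0.012, so the vase standing in it does not sink it. With a held vase, the force on the tool changes by about 12 N until the foot meets the disc; 15 to 20 N in all presses it firmly on.
- vase: Turned pale-wood bud vase, loose, upright, 120 mm tall, 0.13 to 0.21 kg: ball belly 70 mm across (widest 30 mm up), slim neck 26 mm across from 76 to 108 mm up, flaring to a 34 mm lip. Flat foot 36 mm across. Origin at the centre of the foot, z up through the neck. Seated in the free ring, the foot is 6.6 mm below the ring's upper rim.
- vase_neck (a point): The point on the vase's axis to grip, middle of the straight part of the neck, 92 mm above the foot.
- candle: Bystander: turned pale-wood candle holder, 60 mm across, 80 mm tall, waisted, no belly. Loose. Origin at the centre of its foot.
- beaker: Bystander: turned pale-wood beaker, straight-sided, 62 mm across, 98 mm tall. Loose. Origin at the centre of its foot.
- glue: Bystander: white glue bottle, 56 mm across, 160 mm tall. Loose. Origin at the centre of its underside.
- earmuffs: Bystander: black ear defenders lying on the bench, about 180 x 180 mm, 80 mm high. Loose. Origin on the bench between the cups, the band reaching to +x.

How it is judged:
On the way, in this order (a step that is already met when the one before it is completed fails the run):
1. the carrier is in the detent of the next station while the vase is not yet in the jig (value of joint carrier between 0.166 and 0.174 m and distance between vase and pad_top above 0.08 m), for 0.2 s.
2. the vase stands in the ring, over the cork disc (horizontal distance between vase and pad_top below 0.006 m and distance between vase and pad_top below 0.016 m and angle between vase's own z axis and vertical below 0.12 rad), for 0.1 s.
At the end, for the whole second after the job is handed in: The carrier is within 4 mm of the next station (0.170), the ring is pressed down more than 9.5 mm, the vase stands upright (within 0.1 rad) and centred (within 5 mm) with its foot pressing on the cork disc with more than 2 N, held still there by the fingers (value of joint carrier between 0.166 and 0.174 m and value of joint ring above 0.0095 m and contact force between vase and pad above 2 N and contact force between the fingers and vase above 2 N and horizontal distance between vase and pad_top below 0.005 m and angle between vase's own z axis and vertical below 0.1 rad and linear speed of vase below 0.02 m/s); the arm keeps its last pose, push and grip.
It fails at once if a bystander is moved more than 25 mm (distance of any of candle, beaker, glue, earmuffs from where it was at the start of the episode above 0.025 m).
It fails at once if the vase is knocked over (angle between vase's own z axis and vertical above 0.7 rad).
It also fails if it takes over 64 s, if anything falls off the work surface, if the arm or the gripper's body presses on something with over 40 N, if the wrist force passes 120 N, or if a joint passes its speed limit or range.

### The arm

A 6-joint arm with a two-finger parallel gripper is mounted at the origin on the work surface. World frame = base frame: x ahead of the robot, y to its left, z up, the work surface at z = 0. Lengths are in m, angles in rad, forces in N, time in s.
With the tool pointing down it reaches from about 0.375 to 0.975 m from the base axis. Payload 3.8 kg.
Tool frame: the origin (TCP) lies midway between the tips of the shut fingers; the grasp point (between the pads) lies 19 mm behind it; z points along the fingers, y is the line along which they close (so a half turn about z gives the same grasp; the last joint's range is limited). The gripper opens to 85 mm and grips with 20 to 120 N. Pads are 22 mm wide; open, the fingers measure 114 mm over their backs; the gripper's body (76 mm by 85 mm) begins 54 mm behind the grasp point. The pads swing forward as they close: fully open they stand 13 mm farther back than shut.
Start: joints at [1.249, 0.264, 1.604, -0, 1.274, -0.037], TCP at [0.19, 0.648, 0.231] pointing down, gripper open.
Joint ranges: [-2.63, 2.63], [-0.94, 2.18], [0.31, 2.57], [-1.31, 4.45], [0, 2.66], [-2.55, 2.55]. Speed limits (rad/s): [2.57, 2.57, 3.14, 3.14, 3.14, 3.14].

### API

Orientations are given as a rotation vector (axis times angle).
In Python, from workcell import status, read_camera, workorder, masks_of gives the robot as it stands.
- The arm moves only by the tool drive_tool, never from a script. Its argument "rows" is a list of rows, each a list of 7 numbers: the turn, a rotation vector about the tool's x, y, z in degrees, then the shift along the tool's x, y, z in m, then the opening, from 0 (shut) to 1 (fully open). In form: [[ax, ay, az, tx, ty, tz, claw], ...]. A call has 1 to 8 rows; each row shifts and turns the commanded pose from where the row before left it, along the tool's axes as they then stand; what a row does not reach is not made up. A row lasts 1/12 s, in which the tool goes at most 41.7 mm and 7.16 degrees, less where a joint would pass 70% of its speed; a pose out of reach is approached as far as the arm can. A call is refused whole if a number of a shift passes 0.0417 or a number of a turn 7.16, either way. A call with a gripper value outside its range is refused whole. The fingers move at their own pace and stop on an object; "force" is the grip in N (left out, the last holds). Time passes only in rows, so rows that do not move let the fingers close. It gives the time, the measured TCP pose, the force, the opening and the grip force at its end, in the units of the state.
- status.read_state(): the state, without advancing time (a new reading comes with each control period).
- read_camera(name): name is "scene" or "top"; returns a dict with "color" (480x640x3 uint8, red, green, blue), "intrinsics" (3x3 intrinsics, pixels), "world_from_camera" (4x4, takes a point from camera to world coordinates). Camera axes: x right, y up, looking along -z (the intrinsics and any distortion apply to the point x, -y, -z); pixel columns grow to the right and rows downward; lengths in m; the calibration is good to about 2 mm. A picture is of the moment at which its call begins. There is no depth.
- workorder.finish_job(): hands the job in; it is judged then, once.
Trained networks look in a picture, given as the dict that the camera call returned (one of the last four; its "shot" number tells which), for a name from the list of things; names that differ only in an ending like _2 or _b are one class to them, and where a whole thing is asked for, a point or a joint stands for the part that bears it (a point fixed in the world has none). Each returns a list of dicts, best first, with "score" (0 to 1); they miss things now and then, are a little off and sometimes report something else, mostly with a low value. They report only what shows in the picture. A call takes as long as a camera call.
- masks_of(picture, name): "mask" (480x640 bool, what is visible of it) and "bbox" ([left, top, right, bottom] in pixels, round what is visible of it).
The state is a dict: "time": time; "q": joint angles; "joint_vel": joint speeds; "joint_torque": joint torques, N m; "tool_pos": TCP position; "tcp_rot": TCP orientation; "wrist_force": force on the tool from outside, world axes, zero at the start; "torque": the same for the moment, N m; "width": opening from 0.0 (shut) to 1.0 (fully open); "grip_force": force on a finger pad.
Only numpy, scipy, OpenCV 4.12 (cv2) and the standard library are available. Lean on these libraries where they do the work, as an engineer would, in place of code of your own. Each camera call takes 0.05 s, during which the arm holds its last target. There are 200 camera calls.

## Working session

There is one attempt and no reset: what is moved stays moved. The work goes in short steps, Python scripts to look and compute and a tool call to move; the robot and the scene stay as the last step left them, time stands still between calls to the robot, and variables do not carry over. Pictures are saved under pics/ and viewed, at most 10 in all, crops included, and the job is handed in when it is done.

Besides the shell and the picture viewer there is one more tool, called after "Emit:" as a command line: name --pt "numbers of a row" for each row, then --argument value for the rest. drive_tool: Moves the arm, as the interface text tells. Its arguments: {"type":"object","properties":{"rows":{"type":"array"},"force":{"type":"number"}},"required":["rows"]}

```bash
mkdir -p pics; cat > h.py <<'E'
import numpy as np,cv2
from workcell import status, read_camera, workorder, masks_of
def P(c):
    T=np.linalg.inv(np.array(c["world_from_camera"]));K=np.array(c["intrinsics"])
    return K@np.diag([1,-1,-1])@T[:3]
def proj(c,X):
    p=P(c)@np.append(X,1);return p[:2]/p[2]
def ray(c,uv):
    T=np.array(c["world_from_camera"]);K=np.array(c["intrinsics"])
    d=T[:3,:3]@(np.diag([1,-1,-1])@np.linalg.inv(K)@np.array([uv[0],uv[1],1.]));return T[:3,3],d/np.linalg.norm(d)
def atz(c,uv,z):
    o,d=ray(c,uv);return o+d*(z-o[2])/d[2]
def tri(obs):
    A=np.zeros((3,3));b=np.zeros(3)
    for c,uv in obs:
        o,d=ray(c,uv);M=np.eye(3)-np.outer(d,d);A+=M;b+=M@o
    return np.linalg.solve(A,b)
def save(c,n): cv2.imwrite(f"pics/{n}.png",c["color"][:,:,::-1])
E
python3 - <<'E'
from h import *
import pickle
cs={n:read_camera(n) for n in("scene","top")}
for n,c in cs.items():
    save(c,n+"0");print(n,c.keys(),np.round(c["world_from_camera"],3).tolist(),np.round(c["intrinsics"],1).tolist())
    for t in "vase carrier_knob ring carrier tube_end pad candle beaker glue earmuffs jig".split():
        for m in masks_of(c,t)[:2]:
            ys,xs=np.nonzero(m["mask"]);print(n,t,round(m["score"],2),m["bbox"],xs.mean().round(1),ys.mean().round(1),len(xs))
pickle.dump(cs,open("c0.pkl","wb"));print(status.read_state())
E
```

```text
scene dict_keys(['color', 'intrinsics', 'world_from_camera', 'shot']) [[0.409, -0.492, 0.769, 1.34], [0.913, 0.226, -0.34, -0.372], [-0.007, 0.841, 0.542, 0.641], [0.0, 0.0, 0.0, 1.0]] [[453.8, 0.0, 321.6], [0.0, 453.8, 235.2], [0.0, 0.0, 1.0]]
scene vase 0.91 [432.1, 197.3, 459.7, 247.5] 445.1 226.5 898
scene carrier_knob 0.93 [219.6, 226.9, 286.6, 297.9] 253.4 265.9 1927
scene ring 0.79 [227.1, 242.1, 279.5, 268.6] 257.4 257.7 327
scene ring 0.62 [386.3, 183.7, 410.6, 225.2] 397.8 201.8 759
scene carrier 0.92 [215.1, 227.7, 281.8, 292.9] 252.7 265.5 2055
scene tube_end 0.84 [195.7, 209.6, 377.4, 330.1] 275.8 275.7 13405
scene candle 0.7 [218.9, 227.2, 284.8, 292.7] 253.1 265.8 1971
scene candle 0.68 [440.8, 178.3, 465.1, 214.3] 451.0 193.5 406
scene beaker 0.86 [386.6, 179.5, 409.9, 224.1] 398.0 201.4 784
scene glue 0.91 [114.5, 248.2, 156.6, 323.2] 134.0 290.4 1880
scene earmuffs 0.82 [449.6, 244.5, 551.8, 326.3] 497.6 280.2 3056
scene jig 0.86 [193.4, 209.4, 381.6, 328.1] 275.9 275.7 13165
scene jig 0.37 [432.1, 195.8, 457.8, 248.0] 445.3 226.3 873
top dict_keys(['color', 'intrin
[... 1054 characters left out ...]
6, 276.0] 381.6 267.4 108
{'time': 1.2, 'q': array([ 1.24907791e+00,  2.63864522e-01,  1.60401922e+00, -1.30794801e-05,
        1.27371621e+00, -3.68934936e-02]), 'joint_vel': array([ 0.00064648,  0.00062492, -0.00062357,  0.00079958, -0.00066652,
        0.0004653 ]), 'joint_torque': array([-9.00075338e-05, -5.15066171e+01, -3.67727852e+01,  1.58575854e-04,
        1.07251024e-03, -6.51279521e-06]), 'tool_pos': array([0.18966323, 0.64778521, 0.23129325]), 'tcp_rot': array([ 4.45883643e-01,  3.10977862e+00, -1.47862075e-05]), 'wrist_force': array([-0.72112375,  0.54485049,  0.28964608]), 'torque': array([-0.02989421, -0.00918949, -0.00784594]), 'grip_force': 0.0, 'width': 0.9978407099928772}
```

```bash
python3 - <<'E'
import pickle,cv2
cs=pickle.load(open("c0.pkl","rb"))
a=cs["scene"]["color"][190:340,185:475,::-1];cv2.imwrite("pics/a.png",cv2.resize(a,None,fx=2.75,fy=2.75,interpolation=3))
a=cs["top"]["color"][195:335,120:500,::-1];cv2.imwrite("pics/b.png",cv2.resize(a,None,fx=2.1,fy=2.1,interpolation=3))
E
```

```text
(no output)
```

View pics/a.png

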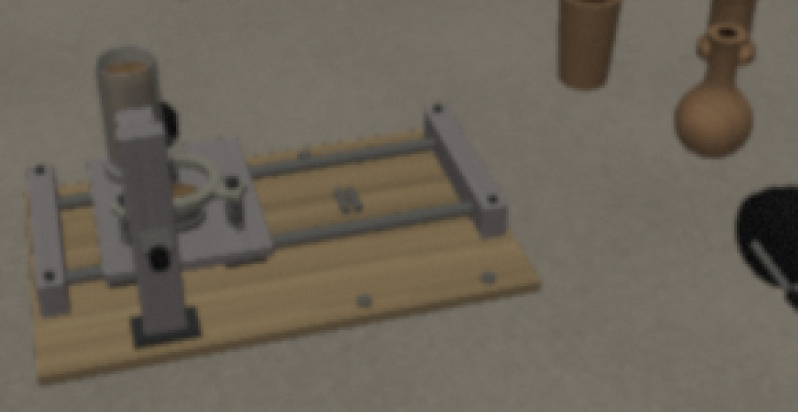

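View pics/b.png

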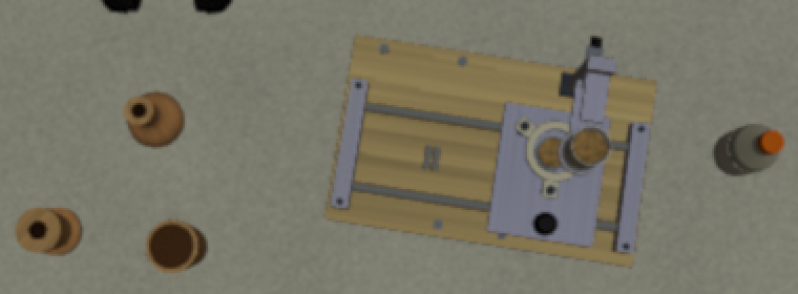

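```bash
cat > fit.py <<'E'
from h import *
import pickle
from scipy.optimize import least_squares
cs=pickle.load(open("c0.pkl","rb"));s,t=cs["scene"],cs["top"]
S=lambda u,v:(u/2.75+185-.3,v/2.75+190-.3)
T=lambda u,v:(u/2.1+120-.3,v/2.1+195-.3)
obs=[(t,T(326,218),(-.095,.190,.012)),(t,T(355,36),(.14,.19,.012)),(t,T(656,80),(.14,-.195,.012)),(t,T(632,266),(-.095,-.195,.012)),
(s,S(541,284),(.14,.19,.012)),(s,S(38,378),(.14,-.195,.012)),
(t,T(587,147),(.025,-.1,.193)),(s,S(127,67),(.025,-.1,.193)),(t,T(545,223),(-.087,-.1,.096))]
def W(p,X):
    c,n=np.cos(p[2]),np.sin(p[2]);return np.array([p[0]+c*X[0]-n*X[1],p[1]+n*X[0]+c*X[1],X[2]+p[3]])
f=lambda p:np.concatenate([proj(c,W(p,X))-uv for c,uv,X in obs])
# knob position unknown offset: also solve knob x
def g(p):
    o=obs[:-1];return np.concatenate([proj(c,W(p,X))-uv for c,uv,X in o])
r=least_squares(g,[.4,-.1,.1,0],loss="soft_l1");print(r.x.round(4),np.rad2deg(r.x[2]));print(r.fun.reshape(-1,2).round(1).tolist())
k=atz(t,T(545,223),.096);c,n=np.cos(r.x[2]),np.sin(r.x[2]);d=k[:2]-r.x[:2];print("knob",k,"in jig",c*d[0]+n*d[1],-n*d[0]+c*d[1])
print("tube tri",tri([(t,T(587,147)),(s,S(127,67))]))
v=tri([(t,T(140,111)),(s,S(728,32))]);print("vase lip",v)
for nme,z in(("vase",.03),):
  b=[masks_of(c,nme)[0] for c in (read_camera("top"),)]
# belly circle
print("belly top",atz(t,T(156,119),.03),"scene",atz(s,S(713,119),.03),"belly tri",tri([(t,T(156,119)),(s,S(713,119))]))
E
python3 fit.py
```

```text
[ 0.5379 -0.1171 -0.1492 -0.0052] -8.548631369327792
[[-0.6, 0.6], [-0.1, -0.3], [0.1, 0.7], [0.1, 0.6], [0.7, 0.2], [0.3, 1.2], [2.0, -0.5], [-0.1, -0.7]]
knob [ 0.46619092 -0.17864606  0.096     ] in jig -0.06176989272386217 -0.07154369341386689
tube tri [ 0.54633616 -0.21745181  0.18480946]
vase lip [0.59259571 0.29233447 0.12024545]
belly top [0.59391834 0.29345509 0.03      ] scene [0.59148548 0.29294114 0.03      ] belly tri [0.59329188 0.29242256 0.0313178 ]
```

```bash
cat > plan.py <<'E'
import sys,numpy as np
from scipy.spatial.transform import Rotation as R
from workcell import status
# usage: plan.py x y z  -> tool-frame shift from measured pose; tool angles
s=status.read_state();M=R.from_rotvec(s["tcp_rot"]).as_matrix();p=np.array(s["tool_pos"])
print("t",round(s["time"],2),"p",p.round(4),"F",np.round(s["wrist_force"],1),"w",round(s["width"],3),"grip",round(s["grip_force"],1),"yaw_y",np.rad2deg(np.arctan2(M[1,1],M[0,1])).round(2),"z",M[:,2].round(4))
for a in sys.argv[1:]:
    q=np.array(eval(a));print(q,"tool shift",(M.T@(q-p)).round(4));p=q
E
cat >> fit.py <<'E'
r=least_squares(lambda p:g([*p,0]),[.4,-.1,.1],loss="soft_l1");print(r.x,np.rad2deg(r.x[2]));p=[*r.x,0]
print("knob target",W(p,(-.062,.07,.077)),"pad target",W(p,(.025,.07,.065)),"knob now",W(p,(-.062,-.0715,.077)))
E
python3 fit.py|tail -2; python3 plan.py '(.48,.15,.231)' '(.466,-.179,.231)'
```

```text
[ 0.5388985  -0.1170376  -0.14933548] -8.556292923899885
knob target [ 0.48800323 -0.03859226  0.077     ] pad target [ 0.57403493 -0.05153621  0.065     ] knob now [ 0.46695071 -0.17851739  0.077     ]
t 1.4 p [0.1896 0.6478 0.2313] F [ 0.3 -0.6 -0.4] w 0.999 grip 0.0 yaw_y 73.68 z [-0. -0. -1.]
[0.48  0.15  0.231] tool shift [-4.185e-01 -3.962e-01  3.000e-04]
[ 0.466 -0.179  0.231] tool shift [-0.079  -0.3197  0.    ]
```

Emit:
drive_tool --pt "0 0 -3.87 0 0 0 1" --pt "0 0 -3.87 0 0 0 1" --force 40

```text
time: 1.57
tool_pos: [0.1897, 0.6478, 0.2313]
tcp_rot: [-0.23, -3.133, -0.0]
wrist_force: [-0.4, -0.1, 0.1]
width: 1.003
grip_force: 0.0
```

```bash
python3 plan.py '(.48,.15,.231)' '(.466,-.179,.231)'
```

```text
t 1.57 p [0.1897 0.6478 0.2313] F [-0.4 -0.1  0.1] w 1.003 grip 0.0 yaw_y 81.6 z [-0.  0. -1.]
[0.48  0.15  0.231] tool shift [-3.599e-01 -4.501e-01  3.000e-04]
[ 0.466 -0.179  0.231] tool shift [-0.0342 -0.3275 -0.    ]
```

Emit:
drive_tool --pt "0 0 0 -0.0225 -0.0281 0 1" --pt "0 0 0 -0.0225 -0.0281 0 1" --pt "0 0 0 -0.0225 -0.0281 0 1" --pt "0 0 0 -0.0225 -0.0281 0 1" --pt "0 0 0 -0.0225 -0.0281 0 1" --pt "0 0 0 -0.0225 -0.0281 0 1" --pt "0 0 0 -0.0225 -0.0281 0 1" --pt "0 0 0 -0.0225 -0.0281 0 1"

```text
time: 2.23
tool_pos: [0.3346, 0.3972, 0.2315]
tcp_rot: [0.234, 3.132, 0.001]
wrist_force: [-0.2, 0.8, 0.0]
width: 0.999
grip_force: 0.0
```

Emit:
drive_tool --pt "0 0 0 -0.0225 -0.0281 0 1" --pt "0 0 0 -0.0225 -0.0281 0 1" --pt "0 0 0 -0.0225 -0.0281 0 1" --pt "0 0 0 -0.0225 -0.0281 0 1" --pt "0 0 0 -0.0225 -0.0281 0 1" --pt "0 0 0 -0.0225 -0.0281 0 1" --pt "0 0 0 -0.0225 -0.0281 0 1" --pt "0 0 0 -0.0225 -0.0281 0 1"

```text
time: 2.9
tool_pos: [0.4792, 0.1479, 0.2317]
tcp_rot: [0.235, 3.132, 0.001]
wrist_force: [1.2, -0.0, 0.5]
width: 0.998
grip_force: 0.0
```

Emit:
drive_tool --pt "0 0 0 -0.0034 -0.0327 0 1" --pt "0 0 0 -0.0034 -0.0327 0 1" --pt "0 0 0 -0.0034 -0.0327 0 1" --pt "0 0 0 -0.0034 -0.0327 0 1" --pt "0 0 0 -0.0034 -0.0327 0 1" --pt "0 0 0 -0.0034 -0.0327 0 1" --pt "0 0 0 -0.0034 -0.0327 0 1" --pt "0 0 0 -0.0034 -0.0327 0 1"

```text
time: 3.57
tool_pos: [0.4661, -0.1148, 0.2316]
tcp_rot: [0.235, 3.132, -0.0]
wrist_force: [-0.1, -0.0, 0.6]
width: 0.999
grip_force: 0.0
```

```bash
python3 plan.py '(.467,-.179,.15)' '(.467,-.179,.062)'
```

```text
t 3.57 p [ 0.4661 -0.1148  0.2316] F [-0.1 -0.   0.6] w 0.999 grip 0.0 yaw_y 81.42 z [ 9.e-04 -2.e-04 -1.e+00]
[ 0.467 -0.179  0.15 ] tool shift [-0.0104 -0.0634  0.0817]
[ 0.467 -0.179  0.062] tool shift [0.0001 0.     0.088 ]
```

Emit:
drive_tool --pt "0 0 0 -0.005 -0.0317 0 1" --pt "0 0 0 -0.0054 -0.0317 0 1" --pt "0 0 0 0 0 0.034 1" --pt "0 0 0 0 0 0.034 1" --pt "0 0 0 0 0 0.034 1" --pt "0 0 0 0 0 0.034 1" --pt "0 0 0 0 0 0.033 1" --pt "0 0 0 0 0 0 1"

```text
time: 4.23
tool_pos: [0.4616, -0.1751, 0.0558]
tcp_rot: [-0.235, -3.121, -0.007]
wrist_force: [-2.0, 0.2, -0.8]
width: 1.0
grip_force: 0.0
```

Emit:
drive_tool --pt "0 0 0 0 0 0 0.1" --pt "0 0 0 0 0 0 0.1" --pt "0 0 0 0 0 0 0.1" --pt "0 0 0 0 0 0 0.1" --pt "0 0 0 0 0 0 0.1" --pt "0 0 0 0 0 0 0.1" --pt "0 0 0 0 0 0 0.1" --pt "0 0 0 0 0 0 0.1"

```text
time: 4.9
tool_pos: [0.4692, -0.1783, 0.0649]
tcp_rot: [0.234, 3.129, -0.003]
wrist_force: [-0.8, 0.5, 6.0]
width: 0.309
grip_force: 39.1
```

```bash
python3 plan.py '(.488,-.0386,.062)'
```

```text
t 4.9 p [ 0.4692 -0.1783  0.0649] F [-0.8  0.5  6. ] w 0.309 grip 39.1 yaw_y 81.43 z [ 0.004  -0.0019 -1.    ]
[ 0.488  -0.0386  0.062 ] tool shift [0.0022 0.1409 0.0027]
```

Emit:
drive_tool --pt "0 0 0 0 0.01 0 0.1" --pt "0 0 0 0 0.02 0 0.1" --pt "0 0 0 0 0.02 0 0.1" --pt "0 0 0 0 0.02 0 0.1" --pt "0 0 0 0 0.02 0 0.1" --pt "0 0 0 0 0.02 0 0.1" --pt "0 0 0 0 0.015 0 0.1" --pt "0 0 0 0 0.01 0 0.1"

```text
time: 5.57
tool_pos: [0.4897, -0.044, 0.065]
tcp_rot: [0.231, 3.128, -0.004]
wrist_force: [-1.4, -8.8, 5.3]
width: 0.308
grip_force: 39.9
```

Emit:
drive_tool --pt "0 0 0 0 0.003 0 0.1" --pt "0 0 0 0 0.003 0 0.1" --pt "0 0 0 0 0 0 0.1" --pt "0 0 0 0 0 0 0.1"

```text
time: 5.9
tool_pos: [0.4906, -0.0377, 0.0649]
tcp_rot: [0.234, 3.128, 0.001]
wrist_force: [-0.2, 2.0, 6.4]
width: 0.313
grip_force: 40.0
```

```bash
python3 plan.py '(.488,-.0386,.065)'
```

```text
t 5.9 p [ 0.4906 -0.0377  0.0649] F [-0.2  2.   6.4] w 0.313 grip 40.0 yaw_y 81.44 z [ 0.0049  0.     -1.    ]
[ 0.488  -0.0386  0.065 ] tool shift [ 0.0024 -0.0013 -0.0001]
```

Emit:
drive_tool --pt "0 0 0 0 0 0 1" --pt "0 0 0 0 0 0 1" --pt "0 0 0 0 0 0 1" --pt "0 0 0 0 0 0 1" --pt "0 0 0 0 0 0 1" --pt "0 0 0 0 0 0 1"

```text
time: 6.4
tool_pos: [0.4881, -0.0381, 0.0621]
tcp_rot: [-0.235, -3.132, 0.0]
wrist_force: [0.0, 0.5, 0.1]
width: 1.001
grip_force: 0.0
```

Emit:
drive_tool --pt "0 0 0 0 0 -0.035 1" --pt "0 0 0 0 0 -0.04 1" --pt "0 0 0 0 0 -0.04 1" --pt "0 0 0 0 0 -0.04 1" --pt "0 0 0 0 0.04 0 1" --pt "0 0 0 0 0.04 0 1" --pt "0 0 0 0 0.04 0 1" --pt "0 0 0 0 0.04 0 1"

```text
time: 7.07
tool_pos: [0.5124, 0.1215, 0.2179]
tcp_rot: [0.237, 3.131, 0.0]
wrist_force: [0.3, -0.8, -0.3]
width: 0.999
grip_force: 0.0
```

```bash
python3 plan.py '(.593,.2927,.22)'; python3 - <<'E'
from h import *
import pickle
cs={n:read_camera(n) for n in("scene","top")};pickle.dump(cs,open("c1.pkl","wb"))
X=(.55,0,.06)
o=[]
for n in cs:
    u,v=proj(cs[n],X).astype(int);print(n,u-60,v-45)
    o.append(cv2.resize(cs[n]["color"][v-45:v+45,u-60:u+60,::-1],None,fx=6,fy=6,interpolation=3)[:, :])
    cv2.imwrite(f"pics/c_{n}.png",o[-1])
E
```

```text
t 7.07 p [0.5124 0.1215 0.2179] F [ 0.3 -0.8 -0.3] w 0.999 grip 0.0 yaw_y 81.34 z [ 1.2e-03  2.0e-04 -1.0e+00]
[0.593  0.2927 0.22  ] tool shift [-0.0539  0.1814 -0.002 ]
scene 270 196
top 246 222
```

View pics/c_top.png

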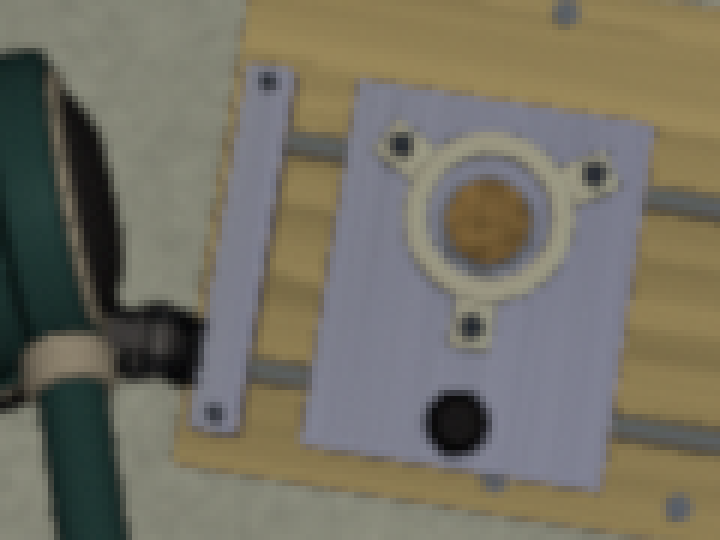

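View pics/c_scene.png

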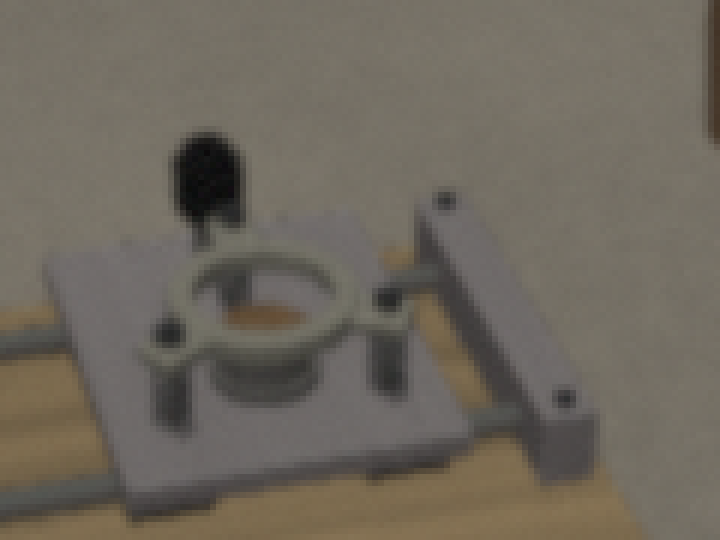

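```bash
python3 - <<'E'
from h import *
import pickle
cs=pickle.load(open("c1.pkl","rb"));s,t=cs["scene"],cs["top"]
T=lambda u,v:(u/6+246-.4,v/6+222-.4)
S=lambda u,v:(u/6+270-.4,v/6+196-.4)
print("pad",atz(t,T(488,221),.065),"ring",atz(t,T(492,216),.084),"knob",atz(t,T(457,423),.096))
print("ring tri",tri([(t,T(492,216)),(s,S(266,294))]),"ring scene",atz(s,S(266,294),.084))
# compare predicted
for X in ((.574,-.0515,.065),(.574,-.0515,.084)):
    print((proj(t,X)-[246-.4,222-.4])*6,(proj(s,X)-[270-.4,196-.4])*6)
E
```

```text
pad [ 0.57334351 -0.05105229  0.065     ] ring [ 0.57341115 -0.0523599   0.084     ] knob [ 0.48698635 -0.03799413  0.096     ]
ring tri [ 0.57379572 -0.05217571  0.08133221] ring scene [ 0.5775368  -0.05346472  0.084     ]
[489.0660201  219.45511101] [267.89856511 330.41865198]
[489.93407303 214.58158483] [267.1020093  287.85584864]
```

Emit:
drive_tool --pt "0 0 0 -0.009 0.03 0 1" --pt "0 0 0 -0.009 0.03 0 1" --pt "0 0 0 -0.009 0.03 0 1" --pt "0 0 0 -0.009 0.03 0 1" --pt "0 0 0 -0.009 0.03 0 1" --pt "0 0 0 -0.009 0.0314 0 1" --pt "0 0 0 0 0 0 1"

```text
time: 7.75
tool_pos: [0.5943, 0.2955, 0.2164]
tcp_rot: [0.231, 3.133, 0.003]
wrist_force: [-0.2, -0.7, 0.3]
width: 1.005
grip_force: 0.0
```

```bash
python3 plan.py '(.593,.2927,.15)' '(.593,.2927,.073)'
```

```text
t 7.75 p [0.5943 0.2955 0.2164] F [-0.2 -0.7  0.3] w 1.005 grip 0.0 yaw_y 81.56 z [ 7.0e-04  2.1e-03 -1.0e+00]
[0.593  0.2927 0.15  ] tool shift [ 0.001  -0.0031  0.0664]
[0.593  0.2927 0.073 ] tool shift [ 0.     -0.0002  0.077 ]
```

Emit:
drive_tool --pt "0 0 0 0.001 -0.0025 0.02 1" --pt "0 0 0 0 0 0.03 1" --pt "0 0 0 0 0 0.03 1" --pt "0 0 0 0 0 0.03 1" --pt "0 0 0 0 0 0.0324 1" --pt "0 0 0 0 0 0 1" --pt "0 0 0 0 0 0 1"

```text
time: 8.33
tool_pos: [0.589, 0.2872, 0.0723]
tcp_rot: [-0.235, -3.127, 0.005]
wrist_force: [0.2, -0.1, 0.6]
width: 1.003
grip_force: 0.0
```

```bash
python3 plan.py '(.593,.2927,.075)'
```

```text
t 8.33 p [0.589  0.2872 0.0723] F [ 0.2 -0.1  0.6] w 1.003 grip 0.0 yaw_y 81.39 z [-0.0059 -0.003  -1.    ]
[0.593  0.2927 0.075 ] tool shift [-0.0031  0.0061 -0.0028]
```

Emit:
drive_tool --pt "0 0 0 0 0 0 1" --pt "0 0 0 0 0 0 1" --pt "0 0 0 0 0 0 1"

```text
time: 8.58
tool_pos: [0.5933, 0.2898, 0.0781]
tcp_rot: [0.235, 3.128, 0.004]
wrist_force: [-0.2, -0.5, 0.0]
width: 0.997
grip_force: 0.0
```

```bash
python3 plan.py '(.593,.2927,.075)'
```

```text
t 8.58 p [0.5933 0.2898 0.0781] F [-0.2 -0.5  0. ] w 0.997 grip 0.0 yaw_y 81.42 z [ 0.0046  0.0019 -1.    ]
[0.593  0.2927 0.075 ] tool shift [0.0008 0.0028 0.0031]
```

Emit:
drive_tool --pt "0 0 0 0 0.002 0 1" --pt "0 0 0 0 0 0 1" --pt "0 0 0 0 0 0 1" --pt "0 0 0 0 0 0 1" --pt "0 0 0 0 0 0 1" --pt "0 0 0 0 0 0 1"

```text
time: 9.08
tool_pos: [0.5915, 0.2912, 0.0748]
tcp_rot: [-0.235, -3.133, 0.0]
wrist_force: [-0.2, -0.4, -0.4]
width: 1.002
grip_force: 0.0
```

```bash
python3 plan.py '(.593,.2927,.075)'
```

```text
t 9.08 p [0.5915 0.2912 0.0748] F [-0.2 -0.4 -0.4] w 1.002 grip 0.0 yaw_y 81.43 z [-1.e-04 -1.e-04 -1.e+00]
[0.593  0.2927 0.075 ] tool shift [-0.0013  0.0017 -0.0002]
```

Emit:
drive_tool --pt "0 0 0 -0.0013 0.0015 0 1" --pt "0 0 0 0 0 0 0.1" --pt "0 0 0 0 0 0 0.1" --pt "0 0 0 0 0 0 0.1" --pt "0 0 0 0 0 0 0.1" --pt "0 0 0 0 0 0 0.1" --pt "0 0 0 0 0 0 0.1" --pt "0 0 0 0 0 0 0.1" --force 60

```text
time: 9.75
tool_pos: [0.5932, 0.2926, 0.0751]
tcp_rot: [0.235, 3.132, 0.001]
wrist_force: [0.2, 1.0, 0.2]
width: 0.318
grip_force: 57.9
```

Emit:
drive_tool --pt "0 0 0 0 0 -0.01 0.1" --pt "0 0 0 0 0 -0.02 0.1" --pt "0 0 0 0 0 -0.03 0.1" --pt "0 0 0 0 0 -0.03 0.1" --pt "0 0 0 0 0 -0.03 0.1" --pt "0 0 0 0 0 -0.02 0.1" --pt "0 0 0 0 0 0 0.1" --pt "0 0 0 0 0 0 0.1"

```text
time: 10.42
tool_pos: [0.5938, 0.2927, 0.2165]
tcp_rot: [0.235, 3.13, 0.002]
wrist_force: [-0.2, 0.8, -2.3]
width: 0.312
grip_force: 58.4
```

```bash
python3 plan.py '(.5737,-.0517,.215)'; python3 - <<'E'
from h import *
import pickle
o=[]
cs={n:read_camera(n) for n in("scene","top")};pickle.dump(cs,open("c2.pkl","wb"))
p=status.read_state()["tool_pos"]
for n in cs:
    u,v=proj(cs[n],p-[0,0,.03]).astype(int);print(n,u-50,v-50)
    o.append(cv2.resize(cs[n]["color"][v-50:v+50,u-50:u+50,::-1],None,fx=4,fy=4,interpolation=3))
cv2.imwrite("pics/d.png",np.hstack(o))
E
```

```text
t 10.42 p [0.5938 0.2927 0.2165] F [-0.2  0.8 -2.3] w 0.312 grip 58.4 yaw_y 81.42 z [ 0.0029  0.0012 -1.    ]
[ 0.5737 -0.0517  0.215 ] tool shift [-0.0315 -0.3436  0.0011]
scene 402 127
top 130 194
```

View pics/d.png

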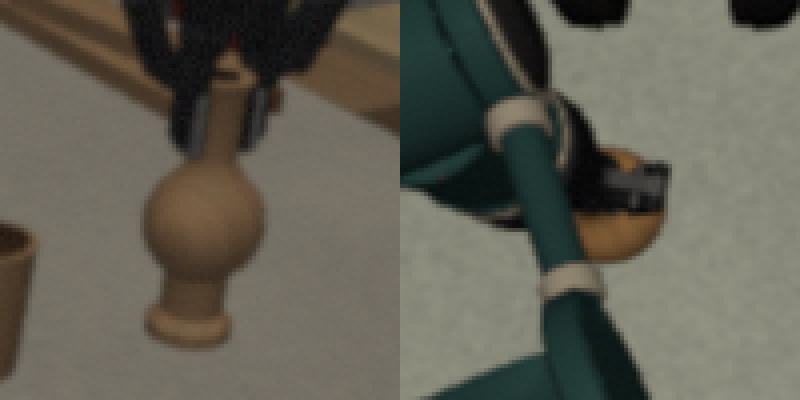

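Emit:
drive_tool --pt "0 0 0 -0.001 -0.0136 0 0.1" --pt "0 0 0 -0.003 -0.03 0 0.1" --pt "0 0 0 -0.003 -0.03 0 0.1" --pt "0 0 0 -0.003 -0.03 0 0.1" --pt "0 0 0 -0.003 -0.03 0 0.1" --pt "0 0 0 -0.003 -0.03 0 0.1" --pt "0 0 0 -0.003 -0.03 0 0.1" --pt "0 0 0 -0.003 -0.03 0 0.1"

```text
time: 11.18
tool_pos: [0.5794, 0.0657, 0.2123]
tcp_rot: [-0.235, -3.128, 0.002]
wrist_force: [0.3, 0.4, -1.9]
width: 0.313
grip_force: 58.6
```

Emit:
drive_tool --pt "0 0 0 -0.003 -0.03 0 0.1" --pt "0 0 0 -0.003 -0.03 0 0.1" --pt "0 0 0 -0.002 -0.025 0 0.1" --pt "0 0 0 -0.0015 -0.02 0 0.1" --pt "0 0 0 -0.001 -0.01 0 0.1" --pt "0 0 0 0 -0.005 0 0.1" --pt "0 0 0 0 0 0 0.1" --pt "0 0 0 0 0 0 0.1"

```text
time: 11.85
tool_pos: [0.5735, -0.0516, 0.2141]
tcp_rot: [-0.235, -3.131, -0.001]
wrist_force: [-0.9, 0.4, -2.1]
width: 0.316
grip_force: 58.7
```

Emit:
drive_tool --pt "0 0 0 0 0 0 0.1" --pt "0 0 0 0 0 0 0.1" --pt "0 0 0 0 0 0 0.1" --pt "0 0 0 0 0 0 0.1"

```text
time: 12.18
tool_pos: [0.5741, -0.0514, 0.215]
tcp_rot: [0.233, 3.133, 0.0]
wrist_force: [-0.2, -0.2, -1.6]
width: 0.316
grip_force: 58.7
```

```bash
python3 plan.py '(.5737,-.0517,.180)'; python3 - <<'E'
from h import *
import pickle
o=[]
cs={n:read_camera(n) for n in("scene","top")};pickle.dump(cs,open("c2.pkl","wb"))
p=status.read_state()["tool_pos"]
for n in cs:
    u,v=proj(cs[n],p-[0,0,.06]).astype(int);print(n,u-50,v-50)
    o.append(cv2.resize(cs[n]["color"][v-50:v+50,u-50:u+50,::-1],None,fx=4,fy=4,interpolation=3))
cv2.imwrite("pics/e.png",np.hstack(o))
E
```

```text
t 12.18 p [ 0.5741 -0.0514  0.215 ] F [-0.2 -0.2 -1.6] w 0.316 grip 58.7 yaw_y 81.49 z [ 2.e-04  1.e-04 -1.e+00]
[ 0.5737 -0.0517  0.18  ] tool shift [ 0.0003 -0.0004  0.035 ]
scene 263 165
top 277 204
```

View pics/e.png

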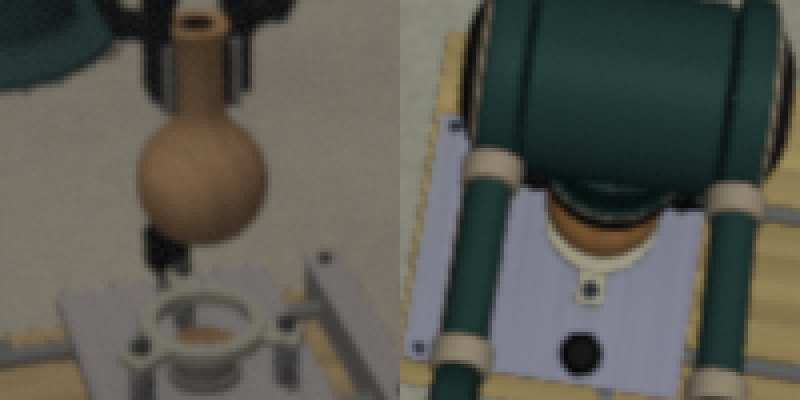

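Emit:
drive_tool --pt "0 0 0 0.0003 -0.0003 0.01 0.1" --pt "0 0 0 0 0 0.015 0.1" --pt "0 0 0 0 0 0.015 0.1" --pt "0 0 0 0 0 0.01 0.1" --pt "0 0 0 0 0 0.006 0.1" --pt "0 0 0 0 0 0.003 0.1" --pt "0 0 0 0 0 0 0.1" --pt "0 0 0 0 0 0 0.1"

```text
time: 12.95
tool_pos: [0.574, -0.0525, 0.1563]
tcp_rot: [0.235, 3.132, -0.0]
wrist_force: [-0.5, 0.3, -2.0]
width: 0.317
grip_force: 58.7
```

Emit:
drive_tool --pt "0 0 0 0 0 0.001 0.1" --pt "0 0 0 0 0 0.001 0.1" --pt "0 0 0 0 0 0.001 0.1" --pt "0 0 0 0 0 0 0.1" --pt "0 0 0 0 0 0 0.1" --pt "0 0 0 0 0 0 0.1"

```text
time: 13.45
tool_pos: [0.5737, -0.0524, 0.153]
tcp_rot: [0.235, 3.133, -0.0]
wrist_force: [0.1, -0.0, -1.8]
width: 0.315
grip_force: 58.7
```

Emit:
drive_tool --pt "0 0 0 0 0 0.001 0.1" --pt "0 0 0 0 0 0.001 0.1" --pt "0 0 0 0 0 0 0.1" --pt "0 0 0 0 0 0 0.1" --pt "0 0 0 0 0 0 0.1" --pt "0 0 0 0 0 0 0.1"

```text
time: 13.95
tool_pos: [0.574, -0.0524, 0.1514]
tcp_rot: [0.235, 3.132, 0.0]
wrist_force: [-1.3, 1.0, 3.2]
width: 0.314
grip_force: 58.5
```

Emit:
drive_tool --pt "0 0 0 0 0 0.002 0.1" --pt "0 0 0 0 0 0.002 0.1" --pt "0 0 0 0 0 0.002 0.1" --pt "0 0 0 0 0 0.002 0.1" --pt "0 0 0 0 0 0 0.1" --pt "0 0 0 0 0 0 0.1" --pt "0 0 0 0 0 0 0.1"

```text
time: 14.53
tool_pos: [0.5741, -0.0523, 0.1436]
tcp_rot: [0.235, 3.132, 0.0]
wrist_force: [-1.2, 1.3, 7.0]
width: 0.312
grip_force: 58.5
```

Emit:
drive_tool --pt "0 0 0 0 0 0.001 0.1" --pt "0 0 0 0 0 0.001 0.1" --pt "0 0 0 0 0 0.001 0.1" --pt "0 0 0 0 0 0 0.1" --pt "0 0 0 0 0 0 0.1" --pt "0 0 0 0 0 0 0.1"

```text
time: 15.03
tool_pos: [0.5743, -0.0523, 0.141]
tcp_rot: [0.235, 3.131, 0.0]
wrist_force: [-1.4, 1.4, 8.5]
width: 0.319
grip_force: 58.4
```

Emit:
drive_tool --pt "0 0 0 0 0 0.001 0.1" --pt "0 0 0 0 0 0.001 0.1" --pt "0 0 0 0 0 0 0.1" --pt "0 0 0 0 0 0 0.1" --pt "0 0 0 0 0 0 0.1"

```text
time: 15.45
tool_pos: [0.575, -0.0523, 0.14]
tcp_rot: [0.235, 3.13, 0.0]
wrist_force: [-2.1, 1.8, 12.3]
width: 0.314
grip_force: 58.2
```

Emit:
drive_tool --pt "0 0 0 0 0 0.001 0.1" --pt "0 0 0 0 0 0.0005 0.1" --pt "0 0 0 0 0 0 0.1" --pt "0 0 0 0 0 0 0.1" --pt "0 0 0 0 0 0 0.1" --pt "0 0 0 0 0 0 0.1" --pt "0 0 0 0 0 0 0.1" --pt "0 0 0 0 0 0 0.1"

```text
time: 16.12
tool_pos: [0.5758, -0.0524, 0.1399]
tcp_rot: [0.235, 3.128, 0.0]
wrist_force: [-3.5, 1.1, 17.4]
width: 0.316
grip_force: 58.0
```

```bash
python3 - <<'E'
from h import *
c=read_camera("scene");p=status.read_state()["tool_pos"]
u,v=proj(c,p-[0,0,.04]).astype(int)
cv2.imwrite("pics/f.png",cv2.resize(c["color"][v-50:v+50,u-50:u+50,::-1],None,fx=5,fy=5,interpolation=3))
E
```

```text
(no output)
```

View pics/f.png

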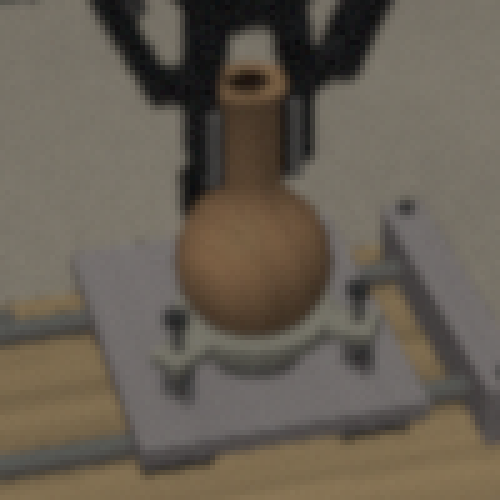

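The vase (belly around pixel 253,258) is upright in the ring. The ring is well down, with the bolt heads standing clear above it, and the carrier is still at its station. Handing in.

```bash
python3 -c "
from workcell import workorder
print(workorder.finish_job())"
```

```text
the job is handed in; nothing more can be done
None
```

I handed the job in at about 16 s of the 64 s allowed, with the carrier clicked into the next station and the vase upright in the ring, still held and pressed onto the cork disc with about 19 N; the hand-in returned no verdict.

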